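# Set a jeweller's dividing slide to the red mark and index to the third stop

### The job

Swing the orange clamp lever clockwise to free the slide of the dividing fixture, move the slide by its brass post until its brass pointer points at the red mark (not the blue one), and swing the lever fully back to lock it. Then turn the black indexing knob clockwise, counting the clicks, to the third stop from where it rests, without running past it, and finish while still holding the knob in your grip at that stop. Leave the jar, graver and saw frame where they are.

Things in the scene. Friction and masses are not known exactly. Their poses are not given: they have to be found in the camera images.
- fixture: Fixed fixture: dark steel base plate 200 x 340 x 12 mm, a steel rail along its y axis, and an aluminium slide 170 (x) x 100 (y) mm on it, slide top 46 mm above the bench. Origin on the bench under mid-rail, z up; plate spans x -85 to 115, y -170 to 170 mm. On the slide's -x half stand a brass post (+y side) and the clamp lever (-y side), on its +x half the dividing plate with the knob.
- carriage (a joint): Position of the slide along the fixture's y axis, in m, 0 at mid-rail, +/-0.09 at the ends. While the lever is locked the slide is held (it slips only above about 30 N); free, it needs about 6 N to move and stays where it is left.
- slide_post (a point): Centre of the top of the upright round brass post on the slide, for moving it by hand: 16 mm diameter, top 96 mm above the bench, standing 50 mm clear of the slide's top face. It moves with the slide; axes as the fixture's.
- pointer_tip (a point): Tip of the small brass cone pointer on the slide's +x edge, 22 mm above the bench, axes as the fixture's. It points at the red mark when it is level with the mark's middle along the fixture's y axis (the mark is 8 mm wide).
- red_mark: Red mark block, 16 (x) x 8 (y) x 12 (z) mm, fixed on the base plate's +x edge, beside the pointer's path; origin at the centre of its underside, 12 mm above the bench; axes as the fixture's. It may be on either side (+y or -y) of the slide, 30 to 90 mm away.
- blue_mark: Blue mark block of the same size and height, on the slide's other side: not the one wanted.
- clamp_lever (a joint): Clamp lever angle in rad: 0 fully locked (arm along the fixture's -y), growing as the lever swings clockwise seen from above, 1.1 fully free at its stop. It presses a pair of hidden shoes on the rail below about 0.7 rad, and stays where it is left. It starts locked, within 0.06.
- lever_pin (a point): Centre of the top of the upright round orange pin at the lever's tip: 14 mm diameter, top 95 mm above the bench, 35 mm clear of the lever's arm. The frame turns with the lever. The upright pivot is 60 mm from the pin along this frame's +y axis, and always 70 mm from the brass post along the fixture's -y axis. Up to 10 N sideways at the pin swings it.
- index_knob (a joint): Knob angle in rad, 0 at the rest stop where it starts, growing clockwise seen from above. Spring detents hold it every 24 degrees (0.419 rad): first stop 0.419, second 0.838, third 1.257, fourth 1.676; the torque rises to 0.10 to 0.15 N m between stops, then pulls into the next. End of travel at 2.55.
- knob_grip (a point): Centre of the top of the black bar grip of the indexing knob, on its upright axis, 104 mm above the bench: bar 46 mm long (this frame's x axis, white line at the +x end), 14 mm thick (y), standing 36 mm clear above the round hub (36 mm wide) and the steel dividing plate (80 mm wide). The frame turns with the knob.
- findings_jar: Bystander: amber glass jar with brass cap, 56 mm diameter, 70 mm high; origin under its centre.
- graver: Bystander: graver with wooden handle, 150 mm long, lying on the bench along its x axis.
- saw_frame: Bystander: red jeweller's saw frame lying flat, about 215 x 95 mm, 18 mm high at its wooden handle; origin on the bench under the middle of its frame.

How it is judged:
By the outcome, as a careful person would: the job done as asked, in the order asked, and still so for the second after the job is handed in, while the arm keeps its last pose, push and grip.
It also fails if it takes over 66 s, if anything falls off the work surface, if the arm or the gripper's body presses on something with over 40 N, if the wrist force passes 120 N, or if a joint passes its speed limit or range.

### The arm

A 7-joint arm with a two-finger parallel gripper is mounted at the origin on the work surface. World frame = base frame: x ahead of the robot, y to its left, z up, the work surface at z = 0. Lengths are in m, angles in rad, forces in N, time in s.
With the tool pointing down it reaches from about 0.425 to 0.875 m from the base axis. Payload 9.9 kg.
Tool frame: the origin (TCP) lies midway between the tips of the shut fingers; the grasp point (between the pads) lies 19 mm behind it (ctrl.grip_point_offset is the z of the grasp point in the tool frame, in m); z points along the fingers, y is the direction in which the jaws open and shut (so a half turn about z gives the same grasp; the last joint's range is limited). The gripper opens to 85 mm and grips with 20 to 120 N. Pads are 22 mm wide; open, the fingers measure 114 mm over their backs; the gripper's body (76 mm by 85 mm) begins 54 mm behind the grasp point. The pads swing forward as they close: fully open they stand 13 mm farther back than shut.
Start: joints at [1.215, 0.576, 0.025, 1.437, -0.015, 1.129, -0.057], TCP at [0.181, -0.65, 0.231] pointing down, gripper open.
Joint ranges: [-2.76, 2.76], [-0.34, 2.15], [-1.52, 1.57], [0.19, 2.46], [-1.09, 4.23], [0.17, 1.99], [-2.82, 2.82]. Speed limits (rad/s): [2.22, 2.22, 3.01, 3.01, 3.14, 3.14, 3.14].

### API

Orientations are given as a 3x3 rotation matrix whose columns are the frame's x, y, z axes.
In Python, from plant import ctrl gives the robot as it stands. The module is installed in compiled form; this text tells all that it offers.
- The arm moves only by the tool arm_command, never from a script. Its argument "plan" is a list of rows, each a list of 7 numbers: the turn, a rotation vector about the tool's x, y, z in units of 5 degrees (1.0 is 5 degrees), then the shift along the tool's x, y, z in units of 25 mm (1.0 is 25 mm), then the finger opening in mm, from 0 to 85.4. In form: [[wx, wy, wz, dx, dy, dz, fingers], ...]. A call has 1 to 8 rows; each row shifts and turns the pose as measured when the row begins, along the tool's axes as they then stand; what a row does not reach is not made up. A row lasts 1/12 s, in which the tool goes at most 41.7 mm and 7.16 degrees, less where a joint would pass 70% of its speed; a pose out of reach is approached as far as the arm can. A call is refused whole if a number of a shift passes 1 or a number of a turn 1, either way. A call with a gripper value outside its range is refused whole. The fingers move at their own pace and stop on an object; "squeeze" is the grip in N (left out, the last holds). Time passes only in rows, so rows that do not move let the fingers close. It gives the time, the measured TCP pose, the force and the opening at its end, in the units of the state.
- ctrl.get_obs(): the state, without advancing time (a new reading comes with each control period).
- ctrl.get_image(name): name is "scene" or "top" or "wrist"; returns a dict with "img" (400x640x3 uint8, blue, green, red), "K" (3x3 intrinsics, pixels), "dist" ([k1, k2, p1, p2, k3] as OpenCV has them; the pictures are not rectified), "R" (3x3) and "t" (3): a world point X has camera coordinates R X + t. Camera axes: x right, y down, z forward; pixel columns grow to the right and rows downward; lengths in m; the calibration is good to about 2 mm. A picture is of the moment at which its call begins. There is no depth.
- ctrl.close_job(): hands the job in, once; it reports no verdict.
The state is a dict: "time": time; "qpos": joint angles; "joint_vel": joint speeds; "effort": joint torques, N m; "tcp_pos": TCP position; "tool_rot": TCP orientation; "ft_force": force on the tool from outside, world axes, zero at the start; "ft_torque": the same for the moment, N m; "opening": finger opening in m.
Only numpy, scipy, OpenCV 4.12 (cv2) and the standard library are available. Lean on these libraries where they do the work, as an engineer would, in place of code of your own. Each camera call takes 0.05 s, during which the arm holds its last target. There are 200 camera calls.

## Working session

There is one attempt and no reset: what is moved stays moved. The work goes in short steps, Python scripts to look and compute and a tool call to move; the robot and the scene stay as the last step left them, time stands still between calls to the robot, and variables do not carry over. Pictures are saved under pics/ and viewed, about 8 in all and at most 12, crops included, and the job is handed in when it is done.

Besides the shell and the picture viewer there is one more tool, called after "Request:" by a JSON object that holds its "op" and its "data", one argument or row to a line. arm_command: Moves the arm, as the interface text tells. Its arguments: {"type":"object","properties":{"plan":{"type":"array"},"squeeze":{"type":"number"}},"required":["plan"]}

```bash
mkdir -p pics; cat > h.py <<'E'
import numpy as np, cv2
from plant import ctrl
def cam(n): return ctrl.get_image(n)
def ray(c,uv):
    p=cv2.undistortPoints(np.array([[uv]],float),np.array(c["K"]),np.array(c["dist"]))[0,0]
    R=np.array(c["R"]);t=np.array(c["t"])
    return -R.T@t, R.T@np.array([p[0],p[1],1.])
def onz(c,uv,z):
    o,d=ray(c,uv); return o+d*(z-o[2])/d[2]
def proj(c,X):
    return cv2.projectPoints(np.array(X,float).reshape(-1,1,3),cv2.Rodrigues(np.array(c["R"]))[0],np.array(c["t"],float),np.array(c["K"]),np.array(c["dist"]))[0].reshape(-1,2)
def blobs(c,lo,hi,amin=20):
    h=cv2.cvtColor(c["img"],cv2.COLOR_BGR2HSV)
    m=cv2.inRange(h,np.array(lo),np.array(hi))
    n,l,s,ce=cv2.connectedComponentsWithStats(m)
    return [(s[i,:].tolist(),ce[i].round(1).tolist()) for i in range(1,n) if s[i,4]>=amin]
E
python3 - <<'E'
from h import *
for n in("top","scene"):
    c=cam(n);cv2.imwrite(f"pics/{n}0.png",c["img"])
    print(n,(-np.array(c["R"]).T@c["t"]).round(3),np.array(c["R"]).round(2).tolist())
    print("red",blobs(c,(0,150,80),(5,255,255)),"\nblue",blobs(c,(100,130,60),(130,255,255)),"\nor",blobs(c,(6,180,120),(16,255,255)),"\nbrass",blobs(c,(17,90,90),(30,255,255)))
o=ctrl.get_obs();print(o["tool_rot"],o["ft_force"],o["opening"],o["time"])
E
```

```text
top [ 0.437 -0.014  0.997] [[0.0, -1.0, -0.03], [-0.99, 0.0, -0.16], [0.16, 0.03, -0.99]]
red [([450, 205, 39, 50, 436], [463.5, 229.8]), ([32, 371, 8, 7, 35], [35.6, 373.8]), ([81, 370, 8, 8, 38], [85.0, 373.7])] 
blue [([325, 162, 4, 6, 20], [326.4, 164.6]), ([49, 369, 19, 9, 61], [56.2, 373.0]), ([0, 370, 17, 8, 56], [6.2, 373.3])] 
or [] 
brass [([165, 166, 20, 20, 321], [174.8, 175.8]), ([548, 197, 5, 5, 21], [550.0, 199.0]), ([481, 198, 5, 7, 29], [482.8, 201.1]), ([323, 220, 6, 6, 26], [325.4, 222.9]), ([349, 225, 25, 10, 126], [360.3, 230.0]), ([71, 246, 12, 6, 21], [77.2, 248.0]), ([485, 259, 5, 24, 53], [486.9, 272.6]), ([630, 269, 10, 18, 71], [635.0, 276.2]), ([633, 284, 7, 12, 28], [636.1, 289.6]), ([586, 305, 10, 7, 23], [591.0, 308.4]), ([607, 318, 12, 5, 22], [612.7, 319.8]), ([56, 321, 8, 7, 20], [59.7, 325.1]), ([68, 322, 10, 5, 21], [72.6, 324.0]), ([564, 325, 11, 9, 27], [568.3, 328.9]), ([609, 326, 11, 5, 23], [613.3, 327.9]), ([163, 340, 11, 9, 27], [167.3, 343.8]), ([601, 374, 18, 17, 58], [610.9, 380.2]), ([621, 375, 7, 9, 25], [623.8, 379.1]), ([574, 377, 7, 
[... 753 characters left out ...]
6, 249, 6, 8, 32], [308.4, 252.5])] 
or [] 
brass [([0, 0, 33, 16, 179], [14.3, 5.6]), ([243, 12, 5, 5, 21], [245.0, 14.0]), ([43, 61, 93, 55, 516], [86.9, 90.3]), ([0, 95, 30, 14, 118], [12.4, 102.0]), ([29, 107, 13, 6, 25], [34.9, 109.5]), ([6, 161, 17, 9, 43], [13.9, 164.9]), ([23, 167, 33, 12, 92], [38.7, 172.7]), ([181, 177, 6, 8, 29], [183.4, 180.5]), ([300, 177, 17, 9, 48], [309.0, 181.4]), ([334, 180, 8, 19, 90], [337.8, 187.6]), ([483, 272, 27, 25, 476], [496.2, 283.4])]
[[ 9.63277940e-01  2.68505888e-01 -4.45436395e-04]
 [ 2.68506251e-01 -9.63276960e-01  1.37562098e-03]
 [-5.97162843e-05 -1.44470780e-03 -9.99998955e-01]] [-0.53430866  0.25219724  0.54028246] 0.08548385172840377 0.1
```

View pics/top0.png

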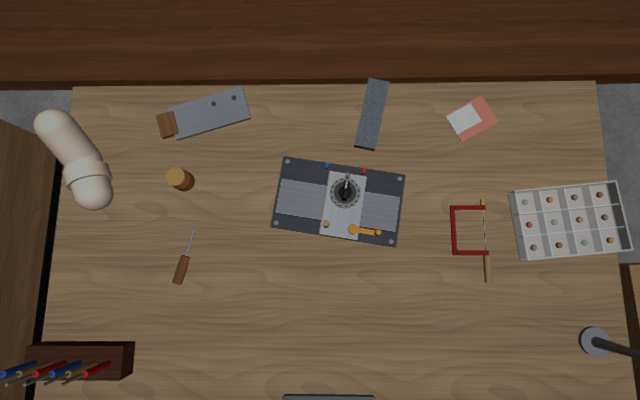

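View pics/scene0.png

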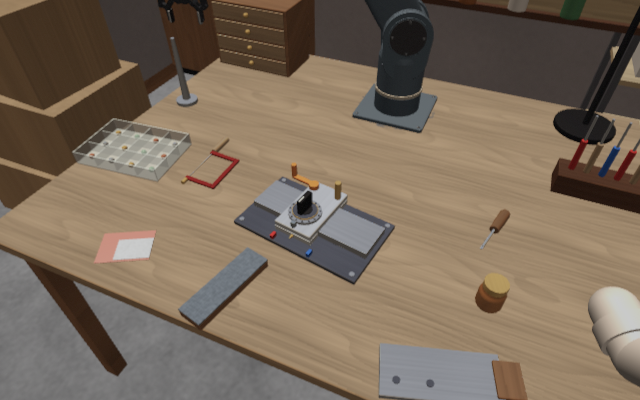

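The top view shows the fixture in the middle. Its pixel positions are: red mark (363,170), blue mark (326,164), post (325,223), lever pivot (352,229), orange pin (378,233) and knob (346,190). The scene view agrees: the red mark is on the -y side of the slide.

```bash
cat > est.py <<'E'
from h import *
c=cam("top");s=c["img"][140:260,260:420]
cv2.imwrite("pics/top1.png",cv2.resize(s,None,fx=5,fy=5,interpolation=cv2.INTER_CUBIC))
w=ctrl.get_image("wrist");print("wristcam",(-np.array(w["R"]).T@w["t"]).round(3),np.array(w["R"]).round(2).tolist(),np.array(w["K"]).round(0).tolist())
def sub(b): return [x for x in b if 260<x[1][0]<420 and 140<x[1][1]<260]
for n,lo,hi,z in(("blue",(100,130,60),(130,255,255),.024),("red",(0,130,60),(6,255,255),.024),("orange",(10,150,90),(22,255,255),.07)):
    for b in sub(blobs(c,lo,hi,6)): print(n,b,onz(c,b[1],z).round(4))
for n,uv,z in(("post",(325.4,222.9),.096),("pin",(378,233),.095),("knob",(346,187),.1),("cornTL",(281,157),.012),("cornTR",(405,173),.012),("BL",(271,229),.012),("BR",(394,246),.012)): print(n,onz(c,uv,z).round(4))
E
python3 est.py
```

```text
wristcam [ 0.25  -0.632  0.374] [[0.27, -0.96, -0.0], [-0.92, -0.26, 0.28], [-0.27, -0.07, -0.96]] [[278.0, 0.0, 321.0], [0.0, 278.0, 198.0], [0.0, 0.0, 1.0]]
blue ([325, 162, 4, 6, 20], [326.4, 164.6]) [0.7013 0.0057 0.024 ]
red ([362, 168, 4, 5, 15], [363.2, 169.9]) [ 0.686  -0.0938  0.024 ]
orange ([349, 225, 32, 11, 185], [363.1, 230.5]) [ 0.5182 -0.0874  0.07  ]
post [0.5345 0.0065 0.096 ]
pin [ 0.5099 -0.1214  0.095 ]
knob [ 0.6233 -0.0444  0.1   ]
cornTL [0.7269 0.1316 0.012 ]
cornTR [ 0.6799 -0.208   0.012 ]
BL [0.5273 0.1543 0.012 ]
BR [ 0.4824 -0.1725  0.012 ]
```

View pics/top1.png

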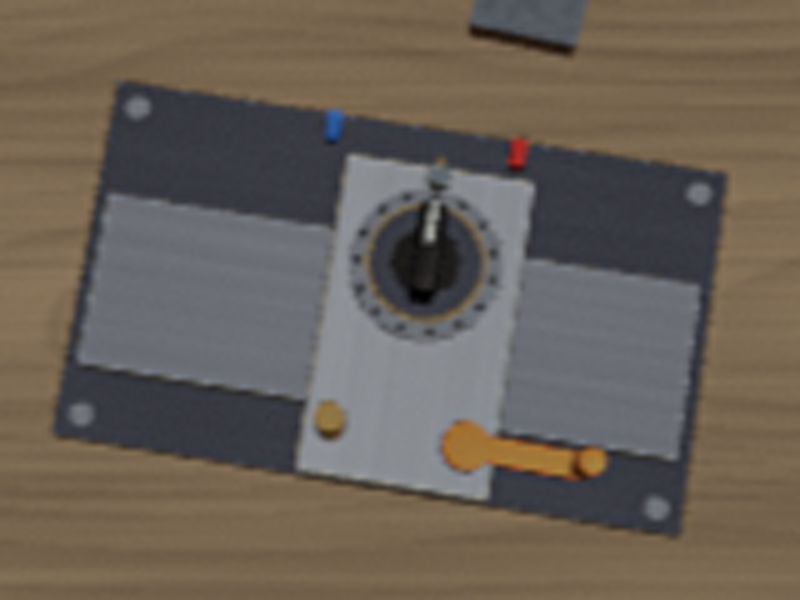

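The zoomed crop shows the pointer tip at full-frame (348,172), about 42 mm on the blue (+y) side of the red mark. The lever arm points to -y, and the knob bar lies roughly along fixture x. The fixture yaw is about -0.14 rad. I'm moving above the lever now.

Request:
{"op": "arm_command", "data": {
  "plan": [
    [0,0,0,1,-0.92,0,40],
    [0,0,0,1,-0.92,0,40],
    [0,0,0,1,-0.92,0,40],
    [0,0,0,1,-0.92,0,40],
    [0,0,0,1,-0.92,0,40],
    [0,0,0,1,-0.92,0,40],
    [0,0,0,1,-0.92,0,40],
    [0,0,0,1,-0.92,0,40]
  ],
  "squeeze": 40
}}

```text
time: 0.87
tcp_pos: [0.3224, -0.4163, 0.2272]
tool_rot: [[0.967, 0.255, -0.006], [0.255, -0.967, -0.0], [-0.005, -0.001, -1.0]]
ft_force: [0.6, -0.4, -0.1]
opening: 0.0398
```

Request:
{"op": "arm_command", "data": {
  "plan": [
    [0,0,0,1,-0.92,0,40],
    [0,0,0,1,-0.92,0,40],
    [0,0,0,1,-0.92,0,40],
    [0,0,0,1,-0.92,0,40],
    [0,0,0,1,-0.92,0,40],
    [0,0,0,1,-0.92,0,40],
    [0,0,0,1,-0.92,0,40],
    [0,0,0,1,-0.92,0,40]
  ]
}}

```text
time: 1.53
tcp_pos: [0.4736, -0.1748, 0.227]
tool_rot: [[0.967, 0.254, -0.004], [0.254, -0.967, -0.001], [-0.005, 0.0, -1.0]]
ft_force: [0.7, -0.7, 0.2]
opening: 0.04
```

```bash
cat > w.py <<'E'
from h import *
import sys
w=cam("wrist");cv2.imwrite("pics/%s.png"%sys.argv[1],w["img"])
o=ctrl.get_obs();print("tcp",np.round(o["tcp_pos"],4),"yaw jaw",np.degrees(np.arctan2(o["tool_rot"][1][1],o["tool_rot"][0][1])).round(2),"F",np.round(o["ft_force"],1),"T",np.round(o["ft_torque"],2),"open",round(o["opening"],4),"t",o["time"],"q7",o["qpos"][6])
for n,lo,hi,z,a in(("blue",(100,130,50),(130,255,255),.024,30),("red",(0,150,60),(6,255,255),.024,30),("orange",(8,170,70),(18,255,255),.095,60),("brass",(18,110,60),(30,255,255),.096,60)):
    for b in blobs(w,lo,hi,a): print(n,b,onz(w,b[1],z).round(4))
E
python3 w.py w0
```

```text
tcp [ 0.4779 -0.1673  0.227 ] yaw jaw -74.82 F [4.5 6.7 0.4] T [ 0.39 -0.23  0.01] open 0.0398 t 1.5833 q7 -1.1048027484622003
red ([424, 112, 100, 111, 1606], [463.1, 162.4]) [ 0.5352 -0.3455  0.024 ]
orange ([221, 99, 65, 40, 921], [251.1, 117.6]) [ 0.5251 -0.0929  0.095 ]
brass ([140, 69, 39, 18, 378], [155.8, 78.1]) [5.382e-01 4.000e-04 9.600e-02]
brass ([518, 115, 13, 16, 122], [524.3, 122.0]) [ 0.5899 -0.3499  0.096 ]
```

View pics/w0.png

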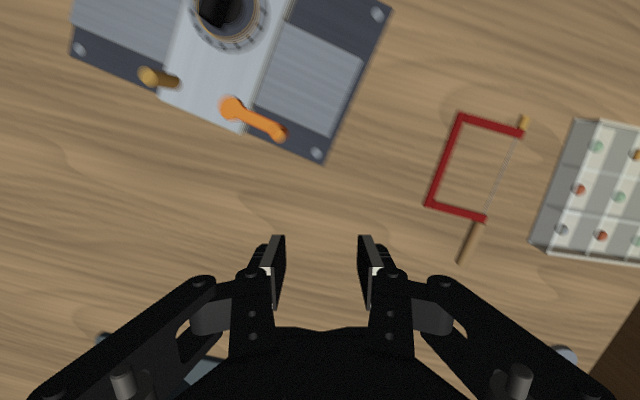

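The wrist view shows the pin at about (280,132), the post top at (148,75) and the pivot at (230,106). The saw frame is well off to the right. I'll turn so the jaw runs across the lever and move closer.

Request:
{"op": "arm_command", "data": {
  "plan": [
    [-1,0,0,0,0,0,40]
  ]
}}

```text
time: 1.67
tcp_pos: [0.4791, -0.1687, 0.2267]
tool_rot: [[0.966, 0.259, 0.021], [0.26, -0.962, -0.081], [-0.001, 0.084, -0.996]]
ft_force: [-0.5, -1.9, -0.4]
opening: 0.0398
```

That turn went into the x slot by mistake. I'm undoing it and turning about z.

Request:
{"op": "arm_command", "data": {
  "plan": [
    [1,0,0,0.7,-0.3,0,40],
    [0,0,0,0.7,-0.3,0,40],
    [0,0,-1,0,0,0.2,40],
    [0,0,-1,0,0,0.2,40],
    [0,0,-1,0,0,0.2,40],
    [0,0,-1,0,0,0.2,40],
    [0,0,-1,0,0,0.2,40],
    [0,0,-1,0,0,0.2,40]
  ]
}}

```text
time: 2.33
tcp_pos: [0.5084, -0.1329, 0.1931]
tool_rot: [[0.677, 0.736, -0.007], [0.736, -0.677, 0.001], [-0.004, -0.006, -1.0]]
ft_force: [-0.1, 0.2, 0.8]
opening: 0.0398
```

Request:
{"op": "arm_command", "data": {
  "plan": [
    [0,0,-1,0,0,0.2,40],
    [0,0,-1,0,0,0.2,40],
    [0,0,-1,0,0,0.2,40],
    [0,0,-1,0,0,0.2,40],
    [0,0,-1,0,0,0.2,40],
    [0,0,-1,0,0,0.2,40],
    [0,0,-1,0,0,0.2,40],
    [0,0,0,0,0,0,40]
  ]
}}

```text
time: 3.0
tcp_pos: [0.5064, -0.1349, 0.155]
tool_rot: [[0.098, 0.995, -0.01], [0.995, -0.098, 0.002], [0.001, -0.01, -1.0]]
ft_force: [0.8, -0.2, -0.9]
opening: 0.04
```

```bash
python3 w.py w1;python3 -c "
from h import *;print(np.round(ctrl.get_obs()['tool_rot'],3))"
```

```text
tcp [ 0.5065 -0.1349  0.1554] yaw jaw -5.9 F [-0.2  0.1  0.2] T [-0.03 -0.04  0.02] open 0.0402 t 3.05 q7 -0.1853147883785753
blue ([512, 13, 24, 14, 239], [524.3, 19.2]) [0.7012 0.0037 0.024 ]
red ([495, 129, 16, 9, 120], [502.6, 133.0]) [ 0.6876 -0.0954  0.024 ]
orange ([321, 99, 30, 104, 1330], [334.2, 136.2]) [ 0.5213 -0.0786  0.095 ]
brass ([333, 0, 25, 36, 533], [344.2, 13.4]) [ 0.5344 -0.0013  0.096 ]
brass ([413, 35, 75, 82, 383], [440.7, 77.0]) [ 0.5969 -0.0458  0.096 ]
brass ([324, 145, 12, 35, 215], [328.9, 164.8]) [ 0.5157 -0.0987  0.096 ]
brass ([323, 194, 12, 10, 94], [328.4, 198.3]) [ 0.513  -0.1242  0.096 ]
[[ 0.103  0.995 -0.01 ]
 [ 0.995 -0.103  0.002]
 [ 0.001 -0.01  -1.   ]]
```

View pics/w1.png

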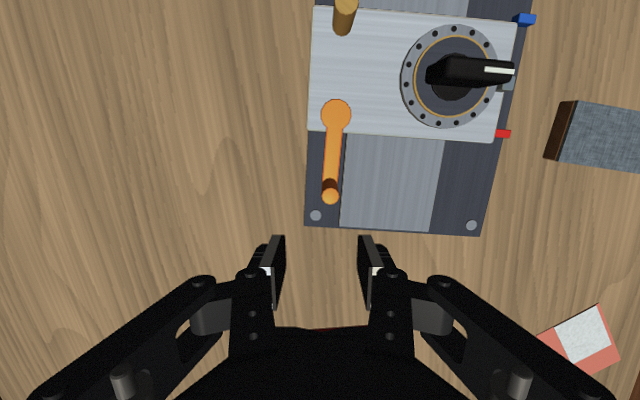

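The wrist view shows the pin top at (330,197), which is about world (0.513,-0.124). The red mark is at (502,133) and the knob bar is near (470,70). I'm descending to grip the pin.

Request:
{"op": "arm_command", "data": {
  "plan": [
    [0,0,0,0.48,0.24,0,40],
    [0,0,0,0,0,0.9,40],
    [0,0,0,0,0,0.9,40],
    [0,0,0,0,0,0.9,40],
    [0,0,0,0,0,0.8,40],
    [0,0,0,0,0,0,40]
  ]
}}

```text
time: 3.55
tcp_pos: [0.5192, -0.1201, 0.0686]
tool_rot: [[0.121, 0.993, 0.0], [0.993, -0.121, 0.001], [0.001, -0.0, -1.0]]
ft_force: [-1.1, 0.6, 0.5]
opening: 0.0401
```

```bash
python3 w.py w2;
```

```text
tcp [ 0.52   -0.12    0.0702] yaw jaw -6.93 F [0.6 0.2 0.7] T [-0.01 -0.01  0.04] open 0.0398 t 3.6 q7 -0.30612407173228373
blue ([589, 0, 15, 8, 72], [594.7, 2.2]) [7.051e-01 3.000e-04 2.400e-02]
red ([552, 152, 15, 12, 148], [559.1, 157.9]) [ 0.6903 -0.0957  0.024 ]
orange ([296, 120, 45, 169, 2373], [317.1, 187.1]) [ 0.523  -0.0788  0.095 ]
brass ([308, 0, 31, 23, 398], [323.8, 9.3]) [ 0.534  -0.0117  0.096 ]
brass ([435, 17, 116, 127, 967], [477.7, 80.6]) [ 0.5914 -0.0431  0.096 ]
brass ([299, 149, 25, 15, 153], [309.0, 157.2]) [ 0.5213 -0.0654  0.096 ]
brass ([304, 164, 21, 75, 1066], [313.7, 206.1]) [ 0.5205 -0.0869  0.096 ]
brass ([299, 268, 20, 18, 266], [309.0, 276.6]) [ 0.5138 -0.1217  0.096 ]
```

View pics/w2.png

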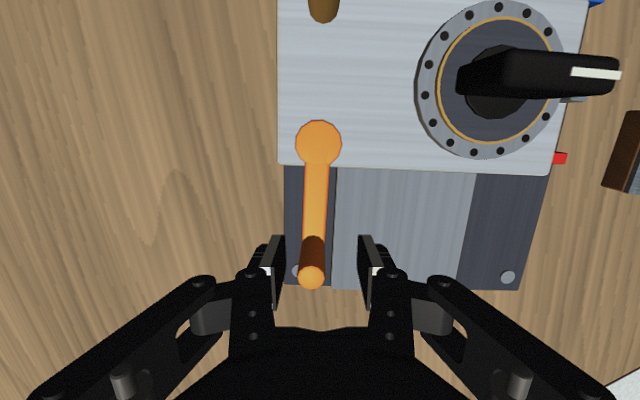

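The pin top is at (310,277), between the pads but about 6 mm off their centre. I'll centre on it and close.

Request:
{"op": "arm_command", "data": {
  "plan": [
    [0,0,0,-0.1,-0.24,0,40],
    [0,0,0,0,0,0,10],
    [0,0,0,0,0,0,5],
    [0,0,0,0,0,0,5],
    [0,0,0,0,0,0,5]
  ],
  "squeeze": 40
}}

```text
time: 4.02
tcp_pos: [0.5147, -0.1208, 0.0738]
tool_rot: [[0.124, 0.992, 0.004], [0.992, -0.124, 0.0], [0.001, 0.004, -1.0]]
ft_force: [2.9, 0.4, -17.4]
opening: 0.0123
```

Request:
{"op": "arm_command", "data": {
  "plan": [
    [0,0,0,0,0,0,5],
    [0,0,1,0.02,-0.21,0,5],
    [0,0,1,0.02,-0.21,0,5],
    [0,0,1,0.02,-0.21,0,5]
  ]
}}

```text
time: 4.35
tcp_pos: [0.5003, -0.1165, 0.0736]
tool_rot: [[0.384, 0.924, 0.006], [0.924, -0.384, 0.001], [0.003, 0.005, -1.0]]
ft_force: [0.7, 1.6, -9.6]
opening: 0.0122
```

Request:
{"op": "arm_command", "data": {
  "plan": [
    [0,0,1,0.02,-0.21,0,5],
    [0,0,1,0.02,-0.21,0,5],
    [0,0,1,0.02,-0.21,0,5],
    [0,0,1,0.02,-0.21,0,5]
  ]
}}

```text
time: 4.68
tcp_pos: [0.4827, -0.1042, 0.0737]
tool_rot: [[0.69, 0.724, 0.007], [0.724, -0.69, 0.002], [0.006, 0.004, -1.0]]
ft_force: [1.6, 0.8, -10.3]
opening: 0.0122
```

Request:
{"op": "arm_command", "data": {
  "plan": [
    [0,0,1,0.02,-0.21,0,5],
    [0,0,1,0.02,-0.21,0,5],
    [0,0,1,0.02,-0.21,0,5],
    [0,0,0.5,0.01,-0.15,0,5]
  ]
}}

```text
time: 5.02
tcp_pos: [0.4713, -0.0878, 0.0737]
tool_rot: [[0.885, 0.466, 0.007], [0.466, -0.885, 0.001], [0.007, 0.002, -1.0]]
ft_force: [2.6, -3.0, -12.2]
opening: 0.0124
```

Request:
{"op": "arm_command", "data": {
  "plan": [
    [0,0,1,0.02,-0.22,0,5],
    [0,0,1,0.02,-0.22,0,5],
    [0,0,0,0,-0.12,0,5]
  ]
}}

```text
time: 5.27
tcp_pos: [0.4696, -0.0764, 0.074]
tool_rot: [[0.956, 0.292, 0.013], [0.292, -0.956, -0.001], [0.012, 0.005, -1.0]]
ft_force: [7.1, -6.8, -19.5]
opening: 0.0124
```

The lever is at its free stop, with the reaction force rising to about 10 N. I'll release, lift and go to the post.

Request:
{"op": "arm_command", "data": {
  "plan": [
    [0,0,0,0,0.08,0,40],
    [0,0,0,0,0,0,40],
    [0,0,0,0,0,0,40],
    [0,0,0,0,0,-0.8,40],
    [0,0,0,0,0,-0.9,40],
    [0,0,0,0,0,-0.9,40]
  ]
}}

```text
time: 5.77
tcp_pos: [0.4691, -0.0779, 0.1397]
tool_rot: [[0.956, 0.293, 0.01], [0.293, -0.956, -0.0], [0.01, 0.003, -1.0]]
ft_force: [1.0, -1.1, 0.0]
opening: 0.0402
```

Request:
{"op": "arm_command", "data": {
  "plan": [
    [0,0,0,0.84,-0.6,0,40],
    [0,0,0,0.84,-0.6,0,40],
    [0,0,0,0.84,-0.6,0,40],
    [0,0,0,0.5,-0.36,0,40],
    [0,0,0,0,0,0,40]
  ]
}}

```text
time: 6.18
tcp_pos: [0.5301, -0.0034, 0.1487]
tool_rot: [[0.957, 0.289, 0.022], [0.289, -0.957, 0.001], [0.021, 0.006, -1.0]]
ft_force: [-0.3, -0.2, 0.1]
opening: 0.0401
```

```bash
python3 w.py w3;
```

```text
tcp [ 0.5291 -0.0046  0.1485] yaw jaw -73.22 F [-0.1 -0.7 -0.3] T [-0.   -0.    0.03] open 0.0401 t 6.2333 q7 -1.3555130707827365
blue ([361, 0, 15, 20, 180], [367.4, 8.4]) [0.7005 0.0047 0.024 ]
red ([459, 53, 16, 20, 167], [466.0, 61.9]) [ 0.6868 -0.095   0.024 ]
red ([550, 219, 90, 112, 1725], [590.6, 274.3]) [ 0.5288 -0.3283  0.024 ]
orange ([364, 210, 26, 24, 138], [371.8, 216.8]) [ 0.5417 -0.0412  0.095 ]
brass ([357, 74, 76, 79, 308], [389.6, 113.4]) [ 0.6161 -0.0277  0.096 ]
brass ([296, 182, 20, 32, 428], [306.2, 199.8]) [0.5405 0.01   0.096 ]
brass ([367, 214, 25, 32, 491], [379.0, 227.8]) [ 0.5352 -0.0492  0.096 ]
```

View pics/w3.png

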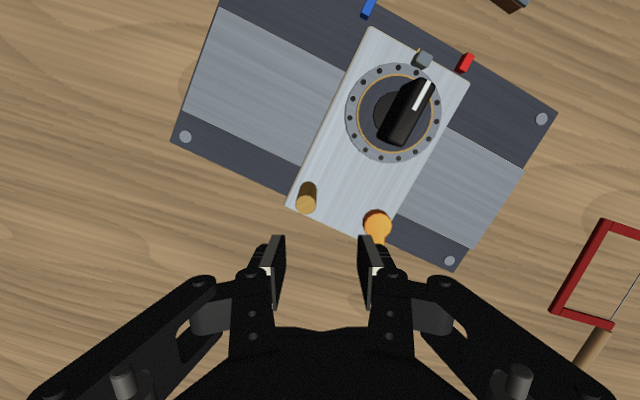

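The wrist view shows the lever free. The post top is at (306,205), the pointer tip at about (418,52), red at (466,62) and blue at (367,8).

```bash
cat > meas.py <<'E'
from h import *
import sys
im=cv2.imread(sys.argv[1]); w=ctrl.get_image("wrist"); w["img"]=im
e=np.array([.1364,.9907,0])
for n,lo,hi in(("red",(0,150,60),(6,255,255)),("blue",(100,130,50),(130,255,255)),("br",(14,70,50),(32,255,255))):
    for b in blobs(w,lo,hi,6):
        P=onz(w,b[1],.022)
        if b[0][4]<260 and P[0]>.62: print(n,b,P.round(4),"y_f",(P@e).round(4))
u,v,s=[int(x) for x in sys.argv[2:5]]
cv2.imwrite("pics/crop.png",cv2.resize(im[v-s:v+s,u-s:u+s],None,fx=8,fy=8,interpolation=cv2.INTER_CUBIC))
print(ctrl.get_obs()["tcp_pos"],"post",onz(w,(306,205),.096))
E
python3 meas.py pics/w3.png 430 50 36
```

```text
red ([459, 53, 16, 20, 167], [466.0, 61.9]) [ 0.6862 -0.0971  0.022 ] y_f -0.0026
blue ([361, 0, 15, 20, 180], [367.4, 8.4]) [0.7001 0.0032 0.022 ] y_f 0.0986
br ([416, 48, 4, 5, 13], [417.9, 49.8]) [ 0.6821 -0.0511  0.022 ] y_f 0.0424
[ 0.52801323 -0.00614587  0.14819395] post [0.53562011 0.00775729 0.096     ]
```

View pics/crop.png

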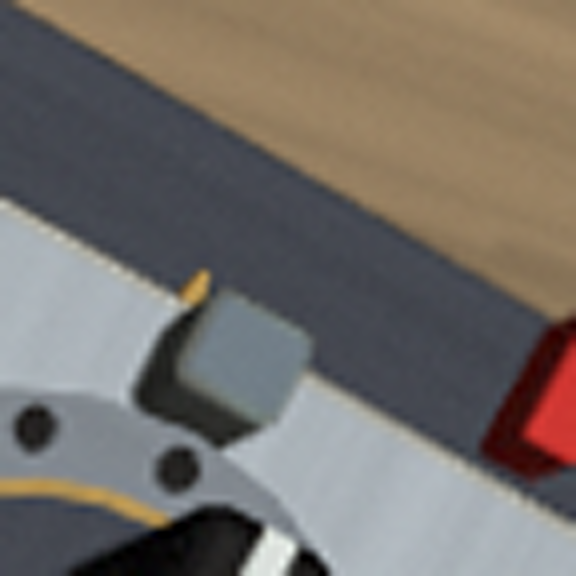

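The crop shows the cone tip at full-frame (420,48), with the grey detent block beside it. The slide has to move about -42 mm along fixture y. I'm gripping the post.

Request:
{"op": "arm_command", "data": {
  "plan": [
    [0,0,0,0.45,-0.44,0,45],
    [0,0,0,0,0,0,45],
    [0,0,0,0,0,0.5,45]
  ]
}}

```text
time: 6.53
tcp_pos: [0.5342, 0.0034, 0.1369]
tool_rot: [[0.959, 0.283, 0.019], [0.283, -0.959, -0.003], [0.018, 0.009, -1.0]]
ft_force: [0.7, -1.0, 0.9]
opening: 0.0452
```

```bash
python3 w.py w4|grep -E "tcp|brass"
```

```text
tcp [0.5327 0.0036 0.1338] yaw jaw -73.53 F [-0.8 -0.4 -3.2] T [0.08 0.13 0.01] open 0.0451 t 6.5833 q7 -1.3787849550831799
brass ([364, 79, 72, 82, 297], [388.2, 119.7]) [ 0.6148 -0.0194  0.096 ]
brass ([302, 191, 21, 36, 511], [312.2, 210.2]) [0.5419 0.0109 0.096 ]
brass ([375, 224, 25, 25, 425], [387.3, 234.8]) [ 0.5392 -0.0463  0.096 ]
```

View pics/w4.png

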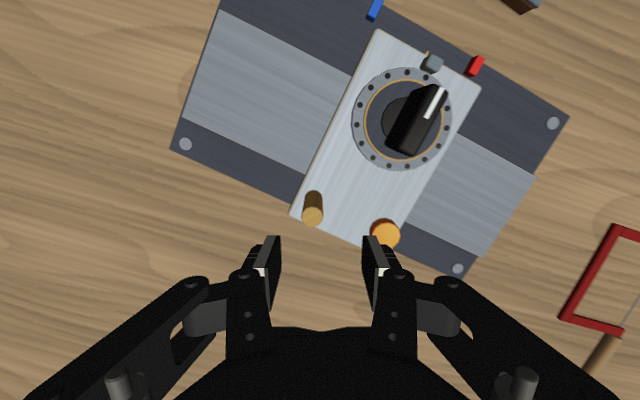

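The post top is now at (312,217), straight ahead of the fingers. I'm trimming the small tilt and descending onto the post.

Request:
{"op": "arm_command", "data": {
  "plan": [
    [0,-0.22,0,0.19,-0.17,0,45],
    [0,0,0,0,0,0.9,45],
    [0,0,0,0,0,0.9,45],
    [0,0,0,0,0,0.75,45],
    [0,0,0,0,0,0,45]
  ]
}}

```text
time: 7.0
tcp_pos: [0.5317, 0.0012, 0.0685]
tool_rot: [[0.961, 0.277, -0.007], [0.277, -0.961, -0.012], [-0.01, 0.009, -1.0]]
ft_force: [-0.3, 0.6, -0.3]
opening: 0.0451
```

```bash
python3 w.py w5|grep -E "tcp|brass"; python3 -c "
from h import *;w=ctrl.get_image('wrist');print(proj(w,[[.5356,.0078,.096],[.5376,.0098,.096]]))"
```

```text
tcp [0.5322 0.001  0.0698] yaw jaw -73.93 F [-0.1 -0.3  0.4] T [ 0.02 -0.03  0.06] open 0.0453 t 7.05 q7 -1.3909112527053755
brass ([382, 49, 97, 123, 652], [412.0, 103.3]) [ 0.6161 -0.0126  0.096 ]
brass ([290, 212, 32, 64, 1386], [306.6, 247.7]) [0.5437 0.011  0.096 ]
brass ([400, 258, 28, 23, 342], [414.6, 266.6]) [ 0.548  -0.0408  0.096 ]
[[308.06654924 263.64043881]
 [305.08857384 259.00245514]]
```

Request:
{"op": "arm_command", "data": {
  "plan": [
    [0,0,0,0.24,-0.26,0,45],
    [0,0,0,0,0,0,10],
    [0,0,0,0,0,0,6],
    [0,0,0,0,0,0,6],
    [0,0,0,0,0,0,6]
  ],
  "squeeze": 50
}}

```text
time: 7.52
tcp_pos: [0.5383, 0.0098, 0.0747]
tool_rot: [[0.961, 0.276, -0.001], [0.276, -0.961, -0.011], [-0.004, 0.01, -1.0]]
ft_force: [3.0, -2.9, -16.9]
opening: 0.0141
```

```bash
python3 -c "
from h import *
o=ctrl.get_obs();R=np.array(o['tool_rot']);print(o['tcp_pos'],o['opening'],R.round(3).tolist(),(R.T@np.array([-.1364,-.9907,0])*.042/.025).round(3))
w=cam('wrist')
for b in blobs(w,(14,70,50),(32,255,255),6): print(b,onz(w,b[1],.022)@np.array([.1364,.9907,0]))
for b in blobs(w,(0,150,60),(6,255,255),20): print('r',b,onz(w,b[1],.024),onz(w,b[1],.024)@np.array([.1364,.9907,0]))"
```

```text
[0.53834173 0.00982414 0.07473939] 0.01414809610645376 [[0.961, 0.276, -0.001], [0.276, -0.961, -0.011], [-0.004, 0.01, -1.0]] [-0.68   1.536  0.018]
([0, 0, 291, 400, 67432], [94.7, 191.9]) 0.24386764735671124
([463, 0, 177, 116, 9955], [581.4, 37.6]) -0.025556616605462438
([472, 33, 3, 3, 8], [473.1, 34.1]) 0.042562030766952856
([391, 72, 95, 114, 734], [420.8, 120.9]) 0.04719051167400952
([490, 128, 150, 272, 17598], [592.2, 288.9]) -0.16140519205737858
([300, 222, 43, 110, 3244], [320.9, 282.7]) 0.05855238212315986
([403, 265, 33, 20, 334], [422.5, 272.8]) -0.013379596312085136
([205, 313, 20, 22, 189], [214.4, 323.1]) 0.12599595052317364
([418, 312, 20, 23, 194], [427.5, 322.8]) -0.0427626863001417
([626, 332, 14, 22, 161], [634.8, 345.1]) -0.25028442805339757
r ([522, 39, 25, 29, 329], [535.0, 53.0]) [ 0.68647794 -0.0949332   0.024     ] -0.00041472830548711044
r ([609, 315, 31, 51, 636], [627.1, 346.0]) [ 0.49116356 -0.30904736  0.024     ] -0.23917850957834566
```

The post is gripped. I'll move the slide most of the way, then check.

Request:
{"op": "arm_command", "data": {
  "plan": [
    [0,0,0,-0.15,0.34,0,6],
    [0,0,0,-0.15,0.34,0,6],
    [0,0,0,-0.15,0.34,0,6],
    [0,0,0,-0.15,0.34,0,6],
    [0,0,0,0,0,0,6]
  ]
}}

```text
time: 7.98
tcp_pos: [0.5335, -0.02, 0.0747]
tool_rot: [[0.959, 0.285, -0.001], [0.285, -0.959, -0.003], [-0.001, 0.002, -1.0]]
ft_force: [0.4, -7.5, -7.3]
opening: 0.014
```

```bash
cat > gap.py <<'E'
from h import *
e=np.array([.1364,.9907,0])
o=ctrl.get_obs();print(o['tcp_pos'],"y_f",np.array(o['tcp_pos'])@e,o['ft_force'])
w=cam('wrist');cv2.imwrite("pics/gap.png",w["img"])
r=[b for b in blobs(w,(0,150,60),(6,255,255),20)]
for b in r: print('r',b,onz(w,b[1],.024),onz(w,b[1],.024)@e)
for b in blobs(w,(14,70,50),(32,255,255),4):
    P=onz(w,b[1],.022)
    if b[0][4]<80 and .66<P[0]<.71: print('tip',b,P,P@e)
E
python3 gap.py
```

```text
[ 0.53347067 -0.02005     0.07466664] y_f 0.05290186831026777 [ 0.39689036 -7.51364667 -7.31219186]
r ([492, 17, 21, 25, 275], [502.4, 28.6]) [ 0.68831336 -0.09533298  0.024     ] -0.0005604413607428747
r ([589, 281, 51, 87, 1227], [618.0, 333.4]) [ 0.50116859 -0.31503675  0.024     ] -0.243747512047504
tip ([474, 35, 4, 3, 9], [475.7, 35.9]) [ 0.67975089 -0.08131901  0.022     ] 0.012155272912841351
```

Request:
{"op": "arm_command", "data": {
  "plan": [
    [0,0,0,-0.1,0.23,0,6],
    [0,0,0,-0.1,0.23,0,6],
    [0,0,0,0,0,0,6]
  ]
}}

```text
time: 8.28
tcp_pos: [0.5319, -0.0297, 0.0747]
tool_rot: [[0.958, 0.287, -0.001], [0.287, -0.958, -0.0], [-0.001, -0.0, -1.0]]
ft_force: [0.1, -6.0, -6.3]
opening: 0.0142
```

```bash
python3 gap.py; python3 -c "
import cv2;im=cv2.imread('pics/gap.png');cv2.imwrite('pics/g1.png',cv2.resize(im[0:70,440:540],None,fx=8,fy=8,interpolation=cv2.INTER_CUBIC))"
```

```text
[ 0.53190001 -0.02970866  0.07468657] y_f 0.04311879630009796 [ 0.13833051 -6.00226776 -6.31986918]
r ([479, 9, 23, 31, 359], [489.4, 23.6]) [ 0.68672383 -0.09508552  0.024     ] -0.0005320898340719569
r ([583, 269, 57, 99, 1439], [615.0, 328.8]) [ 0.50440028 -0.31708141  0.024     ] -0.24533235912391194
tip ([475, 35, 4, 4, 9], [476.6, 36.2]) [ 0.67822576 -0.09103408  0.022     ] 0.0023225302546169744
```

View pics/g1.png

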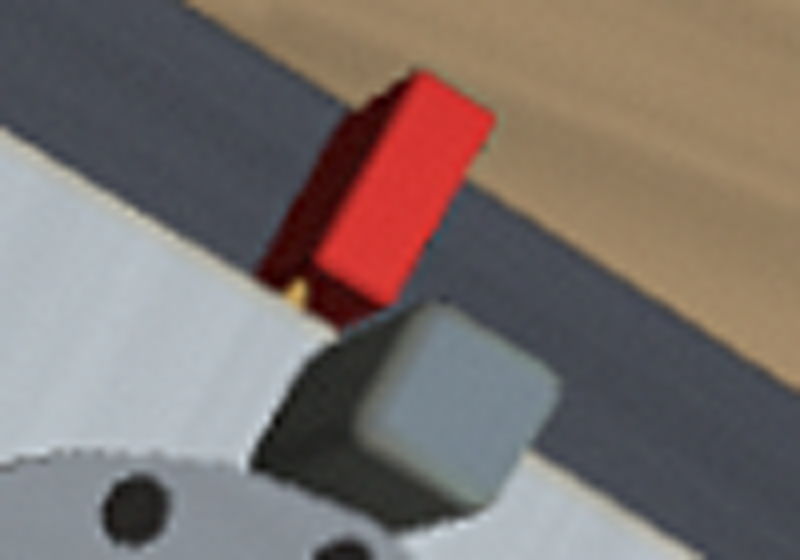

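The crop shows the red top-face corners at (423,70), (495,118), (388,305) and (315,260). The cone tip is at about (302,280), still slightly on the blue side of the red mark's middle.

```bash
python3 -c "
from h import *
e=np.array([.1364,.9907,0]);w=ctrl.get_image('wrist')
f=lambda u,v,z:onz(w,(440+(u-3.5)/8,(v-3.5)/8),z)
Q=[f(*p,.024) for p in((423,70),(495,118),(388,305),(315,260))]
for q in Q: print(q.round(4),(q@e).round(4))
print('edge dir',(Q[0]-Q[3]).round(4),(Q[1]-Q[2]).round(4))
print('mid',np.mean(Q,0)@e)
for p in((302,280),(297,295)):print(f(*p,.022),f(*p,.022)@e)"
```

```text
[ 0.6953 -0.0934  0.024 ] 0.0023
[ 0.6941 -0.1003  0.024 ] -0.0047
[ 0.679  -0.0978  0.024 ] -0.0042
[ 0.6801 -0.0907  0.024 ] 0.0029
edge dir [ 0.0152 -0.0027  0.    ] [ 0.0151 -0.0026  0.    ]
mid -0.0009534984555403849
[ 0.679251   -0.09116869  0.022     ] 0.0023290165735368983
[ 0.67811118 -0.09123167  0.022     ] 0.002111145908709133
```

Request:
{"op": "arm_command", "data": {
  "plan": [
    [0,0,0,-0.08,0.17,0,6],
    [0,0,0,0,0,0,6]
  ]
}}

```text
time: 8.55
tcp_pos: [0.5313, -0.0331, 0.0747]
tool_rot: [[0.958, 0.288, -0.001], [0.288, -0.958, 0.0], [-0.001, -0.001, -1.0]]
ft_force: [-0.4, -6.2, -5.3]
opening: 0.0139
```

```bash
python3 gap.py
```

```text
[ 0.53132369 -0.03314036  0.07465385] y_f 0.0396403955225331 [-0.35320168 -6.21626231 -5.26905363]
r ([472, 6, 25, 31, 357], [484.9, 21.1]) [ 0.68660465 -0.0949709   0.024     ] -0.0004347963330847848
r ([580, 264, 60, 104, 1536], [613.7, 326.9]) [ 0.50573071 -0.31764025  0.024     ] -0.245704527552984
tip ([476, 35, 3, 4, 9], [477.1, 36.7]) [ 0.67754688 -0.09472688  0.022     ] -0.0014285238382784333
```

The tip is now within about 0.5 to 1 mm of the red middle. I'll release, lift and go back to the lever pin.

Request:
{"op": "arm_command", "data": {
  "plan": [
    [0,0,0,0,0,0,40],
    [0,0,0,0,0,0,40],
    [0,0,0,0,0,0,40],
    [0,0,0,0,0,-0.8,40],
    [0,0,0,0,0,-0.9,40],
    [0,0,0,0,0,-0.8,40]
  ]
}}

```text
time: 9.1
tcp_pos: [0.5308, -0.0315, 0.1371]
tool_rot: [[0.957, 0.29, -0.004], [0.29, -0.957, 0.001], [-0.004, -0.002, -1.0]]
ft_force: [-0.6, 0.7, -0.5]
opening: 0.04
```

Request:
{"op": "arm_command", "data": {
  "plan": [
    [0,0,0,-0.85,0.6,0,40],
    [0,0,0,-0.85,0.6,0,40],
    [0,0,0,-0.85,0.6,0,40],
    [0,0,0,-0.85,0.6,0,40],
    [0,0,0,0,0,0,40]
  ]
}}

```text
time: 9.52
tcp_pos: [0.4708, -0.1131, 0.1437]
tool_rot: [[0.955, 0.297, 0.011], [0.297, -0.955, 0.002], [0.011, 0.001, -1.0]]
ft_force: [0.1, -0.8, 0.3]
opening: 0.0398
```

```bash
cat > pin.py <<'E'
from h import *
o=ctrl.get_obs();R=np.array(o['tool_rot']);t=np.array(o['tcp_pos']);print(t.round(4),R.round(3).tolist(),o['opening'],np.round(o['ft_force'],1))
w=cam('wrist');cv2.imwrite("pics/pin.png",w["img"])
for b in blobs(w,(8,150,60),(24,255,255),60):
    if 200<b[1][0]<460: print(b)
import sys
P=np.array([float(sys.argv[1]),float(sys.argv[2]),.095]);print("expect px",proj(w,P),"shift units",(R.T@(P-t)/.025).round(2))
E
python3 pin.py .4626 -.1193
```

```text
[ 0.4708 -0.1131  0.1437] [[0.955, 0.297, 0.011], [0.297, -0.955, 0.002], [0.011, 0.001, -1.0]] 0.0398147394073935 [ 0.1 -0.8  0.3]
([237, 96, 22, 21, 252], [249.0, 107.6])
([311, 132, 30, 109, 1988], [325.9, 180.8])
expect px [[324.49028376 230.8011784 ]] shift units [-0.41  0.14  1.94]
```

Request:
{"op": "arm_command", "data": {
  "plan": [
    [0,-0.1,0,-0.4,0.14,0,40],
    [0,0,0,0,0,0.95,40],
    [0,0,0,0,0,0.95,40],
    [0,0,0,0,0,0.9,40],
    [0,0,0,0,0,0,40]
  ]
}}

```text
time: 9.98
tcp_pos: [0.4681, -0.1162, 0.0745]
tool_rot: [[0.953, 0.301, 0.012], [0.301, -0.954, -0.0], [0.011, 0.004, -1.0]]
ft_force: [-0.7, 0.5, 0.1]
opening: 0.0403
```

```bash
python3 pin.py .4626 -.1193
```

```text
[ 0.4681 -0.1162  0.0745] [[0.953, 0.301, 0.012], [0.301, -0.954, -0.0], [0.011, 0.004, -1.0]] 0.04032405429379362 [-0.7  0.5  0.1]
([315, 17, 49, 10, 60], [338.2, 23.2])
([181, 71, 50, 40, 1005], [208.5, 95.1])
([304, 131, 43, 162, 4205], [325.0, 204.1])
expect px [[322.09888223 277.0203428 ]] shift units [-0.24  0.06 -0.82]
```

Request:
{"op": "arm_command", "data": {
  "plan": [
    [0,0,0,-0.22,0.06,0,40],
    [0,0,0,0,0,0,10],
    [0,0,0,0,0,0,5],
    [0,0,0,0,0,0,5],
    [0,0,0,0,0,0,5]
  ],
  "squeeze": 40
}}

```text
time: 10.45
tcp_pos: [0.4651, -0.1194, 0.079]
tool_rot: [[0.953, 0.303, 0.016], [0.303, -0.953, -0.001], [0.015, 0.006, -1.0]]
ft_force: [3.2, -0.5, -21.7]
opening: 0.0121
```

Request:
{"op": "arm_command", "data": {
  "plan": [
    [0,0,-1,0.01,0.21,0,5],
    [0,0,-1,0.01,0.21,0,5],
    [0,0,-1,0.01,0.21,0,5]
  ]
}}

```text
time: 10.7
tcp_pos: [0.4705, -0.1315, 0.0788]
tool_rot: [[0.837, 0.546, 0.013], [0.546, -0.838, 0.001], [0.011, 0.006, -1.0]]
ft_force: [1.1, -0.7, -9.4]
opening: 0.0119
```

Request:
{"op": "arm_command", "data": {
  "plan": [
    [0,0,-1,0.01,0.21,0,5],
    [0,0,-1,0.01,0.21,0,5],
    [0,0,-1,0.01,0.21,0,5],
    [0,0,-1,0.01,0.21,0,5],
    [0,0,-1,0.01,0.21,0,5]
  ]
}}

```text
time: 11.12
tcp_pos: [0.4881, -0.1495, 0.0787]
tool_rot: [[0.511, 0.86, 0.009], [0.86, -0.511, 0.002], [0.007, 0.007, -1.0]]
ft_force: [0.5, 1.0, -8.6]
opening: 0.0118
```

Request:
{"op": "arm_command", "data": {
  "plan": [
    [0,0,-1,0.01,0.21,0,5],
    [0,0,-1,0.01,0.21,0,5],
    [0,0,-1,0.01,0.21,0,5],
    [0,0,0,0,0,0,5]
  ]
}}

```text
time: 11.45
tcp_pos: [0.5023, -0.156, 0.0787]
tool_rot: [[0.256, 0.967, 0.007], [0.967, -0.256, 0.003], [0.005, 0.006, -1.0]]
ft_force: [3.9, 0.4, -7.8]
opening: 0.012
```

Request:
{"op": "arm_command", "data": {
  "plan": [
    [0,0,-1,0.01,0.25,0,5],
    [0,0,-1,0.01,0.25,0,5],
    [0,0,-0.5,0,0.22,0,5]
  ]
}}

```text
time: 11.7
tcp_pos: [0.5093, -0.1573, 0.078]
tool_rot: [[0.044, 0.999, -0.013], [0.999, -0.044, 0.004], [0.004, -0.014, -1.0]]
ft_force: [-23.8, 6.4, 23.0]
opening: 0.0119
```

Request:
{"op": "arm_command", "data": {
  "plan": [
    [0,0,0,0,0.2,0,5],
    [0,0,0,0,0.2,0,5]
  ]
}}

```text
time: 11.87
tcp_pos: [0.5089, -0.1572, 0.0783]
tool_rot: [[0.048, 0.998, -0.032], [0.999, -0.048, 0.004], [0.002, -0.032, -0.999]]
ft_force: [-14.8, 1.5, 10.8]
opening: 0.0121
```

The lever is against its locked stop, with a 15 to 24 N reaction. I'll release, lift straight and check the lever and pointer.

Request:
{"op": "arm_command", "data": {
  "plan": [
    [0,0,0,0,0,0,40],
    [0,0,0,0,0,0,40],
    [0,0,0,0,0,0,40],
    [0.37,0,0,0,0,-0.8,40],
    [0,0,0,0,0,-0.9,40],
    [0,0,0,0,0,-0.9,40],
    [0,0,0,0,0,0,40]
  ]
}}

```text
time: 12.45
tcp_pos: [0.5117, -0.1569, 0.1474]
tool_rot: [[0.061, 0.996, -0.066], [0.998, -0.06, 0.005], [0.001, -0.066, -0.998]]
ft_force: [0.6, -0.7, -0.3]
opening: 0.0396
```

```bash
python3 gap.py; python3 pin.py .5136 -.162; python3 -c "
import cv2;im=cv2.imread('pics/pin.png');cv2.imwrite('pics/g2.png',cv2.resize(im[0:250,260:600],None,fx=2.3,fy=2.3,interpolation=cv2.INTER_CUBIC))"
```

```text
[ 0.51171043 -0.15692267  0.14744552] y_f -0.08566598278631056 [ 0.61254802 -0.71116274 -0.30011558]
r ([515, 113, 14, 10, 89], [522.2, 117.8]) [ 0.69025216 -0.09596697  0.024     ] -0.0009240804926692146
r ([297, 320, 71, 10, 548], [331.4, 323.8]) [ 0.50652878 -0.31664274  0.024     ] -0.2446074405887604
[ 0.5109 -0.1569  0.1458] [[0.061, 0.996, -0.068], [0.998, -0.061, 0.005], [0.001, -0.068, -0.998]] 0.04004087844987596 [-0.4 -0.   0.1]
([334, 36, 21, 22, 254], [343.4, 47.8])
([314, 123, 34, 108, 1989], [329.0, 171.3])
expect px [[329.06976071 222.18766542]] shift units [-0.2   0.26  2.02]
```

View pics/g2.png

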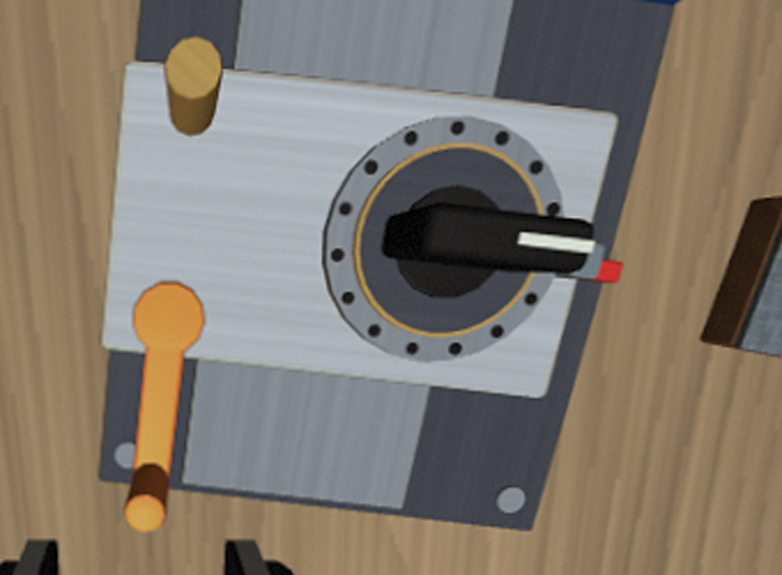

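The view shows the lever back along the rail, with the pin top at crop (146,513) and the post top at (194,66). The knob bar hides the pointer from here. I'll compute the lever angle from these tops.

```bash
python3 -c "
from h import *
w=ctrl.get_image('wrist');f=lambda u,v,z:onz(w,(260+u/2.3-.3,v/2.3-.3),z)
P=f(194,66,.096);N=f(146,513,.095);e=np.array([.1364,.9907,0])
piv=P-.07*e
d=N-piv;print(P,N,piv,np.linalg.norm((N-piv)[:2]),'lever',np.arctan2(-d[0],-d[1])-.1368)
# slide edges near/far -> fixture x dir
A=[f(*p,.046) for p in((128,65),(616,115),(105,348),(545,396))]
for a,b in((0,1),(2,3),(2,0),(3,1)): v=A[b]-A[a];print(a,b,np.linalg.norm(v),v.round(4),np.degrees(np.arctan2(v[1],v[0])))
B=[f(520,239,.104),f(592,246,.104),f(430,205,.104),f(588,222,.104)]
print('knob line',[b.round(4) for b in B],np.degrees(np.arctan2(*(B[1]-B[0])[[1,0]])),np.degrees(np.arctan2(*(B[3]-B[2])[[1,0]])))
"
```

```text
[ 0.52847318 -0.03405205  0.096     ] [ 0.50809571 -0.16175505  0.095     ] [ 0.51892518 -0.10340105  0.096     ] 0.05935037217284511 lever 0.0466947926520388
0 1 0.16532943185759416 [ 0.1633 -0.0255  0.    ] -8.875364619773503
2 3 0.16587129310632287 [ 0.1639 -0.0257  0.    ] -8.926783284222642
2 0 0.0965424203615412 [0.015  0.0954 0.    ] 81.07951391886498
3 1 0.09669236924738034 [0.0145 0.0956 0.    ] 81.40062928119423
knob line [array([ 0.6136, -0.0836,  0.104 ]), array([ 0.6328, -0.0863,  0.104 ]), array([ 0.5893, -0.0738,  0.104 ]), array([ 0.6311, -0.0801,  0.104 ])] -7.885282754119171 -8.578235272658688
```

The lever measures 0.01 to 0.05 rad and was hard against its stop, so it is locked. The knob centre is at about (0.608,-0.083), with the bar at about -8.5°. I'll go over it and turn so the jaw spans the bar. Turning counter-clockwise leaves joint 7 room for the clockwise turn later.

Request:
{"op": "arm_command", "data": {
  "plan": [
    [-0.76,0,0,0,0,-0.6,50],
    [0,0,0,0.8,0.9,0,50],
    [0,0,0,0.8,0.9,0,50],
    [0,0,0,0.8,0.9,0,50],
    [0,0,0,0.8,0.9,0,50],
    [0,0,-1,0,0,0,50],
    [0,0,-1,0,0,0,50],
    [0,0,-1,0,0,0,50]
  ]
}}

```text
time: 13.27
tcp_pos: [0.6032, -0.0806, 0.1489]
tool_rot: [[-0.199, 0.98, -0.015], [0.98, 0.199, 0.002], [0.005, -0.014, -1.0]]
ft_force: [-0.9, -0.1, -0.5]
opening: 0.05
```

Request:
{"op": "arm_command", "data": {
  "plan": [
    [0,0,-1,0,0,0,50],
    [0,0,-1,0,0,0,50],
    [0,0,-1,0,0,0,50],
    [0,0,-1,0,0,0,50],
    [0,0,-1,0,0,0,50],
    [0,0,-1,0,0,0,50],
    [0,0,-1,0,0,0,50],
    [0,0,-1,0,0,0,50]
  ]
}}

```text
time: 13.93
tcp_pos: [0.5984, -0.0792, 0.1377]
tool_rot: [[-0.804, 0.594, -0.029], [0.594, 0.804, 0.005], [0.026, -0.014, -1.0]]
ft_force: [0.2, 0.3, -1.0]
opening: 0.0502
```

Request:
{"op": "arm_command", "data": {
  "plan": [
    [0,0,-1,0,0,0,50],
    [0,0,-1,0,0,0,50],
    [0,0,-1,0,0,0,50],
    [0,0,-1,0,0,0,50],
    [0,0,0,0,0,0,50]
  ]
}}

```text
time: 14.35
tcp_pos: [0.5951, -0.0795, 0.1308]
tool_rot: [[-0.964, 0.263, -0.038], [0.263, 0.965, 0.007], [0.038, -0.004, -0.999]]
ft_force: [0.7, -0.5, 0.8]
opening: 0.0501
```

```bash
python3 gap.py; cat > kn.py <<'E'
from h import *
o=ctrl.get_obs();R=np.array(o['tool_rot']);t=np.array(o['tcp_pos']);print(t.round(4),R.round(3).tolist(),'q7',o['qpos'][6],"jaw",np.degrees(np.arctan2(R[1,1],R[0,1])),'F',np.round(o['ft_force'],1),'T',np.round(o['ft_torque'],3),o['opening'],o['time'])
w=cam('wrist');cv2.imwrite("pics/kn.png",w["img"])
h=cv2.cvtColor(w["img"],cv2.COLOR_BGR2HSV);p=proj(w,[.625,-.084,.104])[0].astype(int);print("exp line px",p)
m=cv2.inRange(h,(0,0,170),(180,60,255))
n,l,s,ce=cv2.connectedComponentsWithStats(m)
for i in range(1,n):
    if 15<s[i,4]<2500 and abs(ce[i]-p).max()<80:
        (cx,cy),(a,b),an=cv2.minAreaRect(np.argwhere(l==i)[:,::-1].astype(np.float32))
        box=cv2.boxPoints(((cx,cy),(a,b),an));P=[onz(w,q,.104) for q in box]
        L=[(P[k]+P[(k+1)%4])/2 for k in range(4)];d=L[0]-L[2];d2=L[1]-L[3];d=d if np.linalg.norm(d)>np.linalg.norm(d2) else d2
        C=onz(w,(cx,cy),.104);print("white",s[i].tolist(),C.round(4),"len",np.linalg.norm(d).round(4),"ang",np.degrees(np.arctan2(d[1],d[0])))
E
python3 kn.py
```

```text
[ 0.59513099 -0.07945618  0.1307931 ] y_f 0.0024586263367874727 [ 0.6501247  -0.52742474  0.76516413]
r ([0, 133, 103, 139, 2582], [56.1, 200.9]) [ 0.52816057 -0.33185502  0.024     ] -0.2567276684340765
r ([327, 287, 8, 7, 46], [330.9, 290.3]) [ 0.69088924 -0.09584479  0.024     ] -0.0007161430931439489
[ 0.595  -0.0795  0.1307] [[-0.963, 0.268, -0.038], [0.268, 0.963, 0.007], [0.039, -0.004, -0.999]] q7 0.8547413109350085 jaw 74.46056115325551 F [ 0.1 -0.2 -0.4] T [ 0.004 -0.062 -0.045] 0.04990128125711837 14.4
exp line px [327 271]
white [337, 251, 30, 29, 396] [ 0.6251 -0.0669  0.104 ] len 0.0205 ang 80.46921395982476
white [323, 259, 7, 27, 119] [ 0.6255 -0.0852  0.104 ] len 0.0202 ang 171.15292097795438
white [248, 269, 10, 8, 44] [ 0.6125 -0.1342  0.104 ] len 0.0063 ang 74.91774918079963
white [385, 269, 10, 8, 44] [ 0.6377 -0.0428  0.104 ] len 0.0063 ang 74.25477802828581
```

View pics/kn.png

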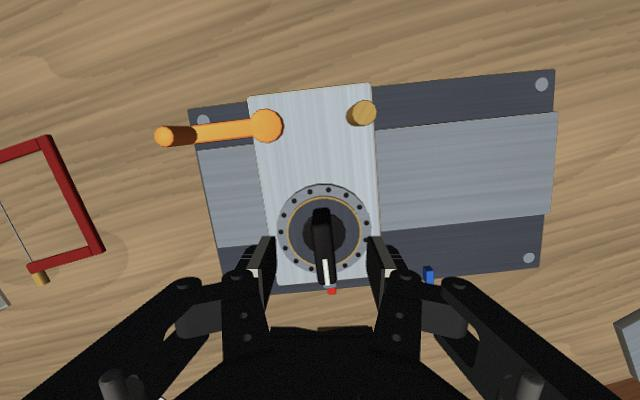

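The last picture shows the knob bar centred between the fingers, with its white line at (327,272). The post and lever are at top and the saw is untouched. I'll align the jaw at 81° and straighten the tool.

Request:
{"op": "arm_command", "data": {
  "plan": [
    [0,-0.45,-0.7,-0.33,0.02,0,50],
    [0,0,-0.65,-0.32,0.02,0,50],
    [0,0,0,0,0,0,50]
  ]
}}

```text
time: 14.7
tcp_pos: [0.6111, -0.0823, 0.1295]
tool_rot: [[-0.987, 0.16, 0.001], [0.16, 0.987, -0.003], [-0.001, -0.003, -1.0]]
ft_force: [-0.6, -0.5, 0.0]
opening: 0.0504
```

```bash
python3 kn.py
```

```text
[ 0.6111 -0.0823  0.1295] [[-0.987, 0.16, 0.001], [0.16, 0.987, -0.003], [-0.001, -0.003, -1.0]] q7 0.935168229671895 jaw 80.79148555061379 F [-0.6 -0.5  0. ] T [-0.001  0.028  0.04 ] 0.050366965301398794 14.7
exp line px [322 248]
white [320, 236, 4, 27, 108] [ 0.6252 -0.0849  0.104 ] len 0.0193 ang 170.8500331532519
white [248, 269, 10, 8, 44] [ 0.6355 -0.135   0.104 ] len 0.0063 ang 81.24300549725415
white [385, 269, 10, 8, 45] [ 0.6505 -0.0413  0.104 ] len 0.0063 ang 80.56441062216763
```

Request:
{"op": "arm_command", "data": {
  "plan": [
    [0,0,0,0,-0.02,0.75,50],
    [0,0,0,0,0,0.75,50],
    [0,0,0,0,0,0.7,50],
    [0,0,0,0,0,0,50]
  ]
}}

```text
time: 15.08
tcp_pos: [0.6097, -0.082, 0.0734]
tool_rot: [[-0.984, 0.178, 0.001], [0.178, 0.984, -0.003], [-0.001, -0.003, -1.0]]
ft_force: [-1.0, 0.5, -1.0]
opening: 0.05
```

```bash
python3 kn.py
```

```text
[ 0.6097 -0.082   0.0734] [[-0.984, 0.178, 0.001], [0.178, 0.984, -0.003], [-0.001, -0.003, -1.0]] q7 0.8626979618223788 jaw 79.74990298403875 F [-1.   0.5 -1. ] T [-0.047  0.023  0.08 ] 0.0500412972087244 15.0833
exp line px [323 304]
white [248, 269, 10, 8, 44] [ 0.602  -0.1133  0.104 ] len 0.0042 ang 80.18607507703305
white [385, 269, 10, 8, 44] [ 0.6132 -0.0509  0.104 ] len 0.0042 ang 79.5073289601408
white [269, 278, 38, 24, 533] [ 0.6137 -0.0993  0.104 ] len 0.0175 ang 80.06573698013062
white [337, 278, 37, 23, 479] [ 0.6191 -0.0679  0.104 ] len 0.017 ang 79.6448187271667
white [318, 289, 8, 36, 225] [ 0.6259 -0.0852  0.104 ] len 0.0203 ang 171.2563106510413
```

Request:
{"op": "arm_command", "data": {
  "plan": [
    [0,0,-0.28,-0.04,-0.03,0,50],
    [0,0,0,0,0,0,8],
    [0,0,0,0,0,0,5],
    [0,0,0,0,0,0,5],
    [0,0,0,0,0,0,5],
    [0,0,0,0,0,0,5]
  ],
  "squeeze": 60
}}

```text
time: 15.63
tcp_pos: [0.6123, -0.0823, 0.0786]
tool_rot: [[-0.988, 0.155, 0.005], [0.155, 0.988, -0.003], [-0.006, -0.002, -1.0]]
ft_force: [1.4, 1.3, -6.9]
opening: 0.0128
```

```bash
python3 kn.py | head -2
```

```text
[ 0.6123 -0.0823  0.0786] [[-0.988, 0.155, 0.005], [0.155, 0.988, -0.003], [-0.006, -0.002, -1.0]] q7 0.8866655695195638 jaw 81.05590110558322 F [ 1.4  1.3 -6.9] T [ 0.368 -0.354 -0.026] 0.012761879235675243 15.6333
exp line px [322 293]
```

The knob is held at jaw 81.06°, which is the zero. I'll turn clockwise stop by stop.

Request:
{"op": "arm_command", "data": {
  "plan": [
    [0,0,0.9,0,0,0,5],
    [0,0,0.9,0,0,0,5]
  ]
}}

```text
time: 15.85
tcp_pos: [0.6124, -0.0822, 0.0786]
tool_rot: [[-0.951, 0.31, 0.006], [0.31, 0.951, -0.002], [-0.006, -0.0, -1.0]]
ft_force: [-0.4, 0.1, -4.4]
opening: 0.0131
```

```bash
cat > s.py <<'E'
from h import *
o=ctrl.get_obs();R=np.array(o['tool_rot']);print(np.round(o['tcp_pos'],4),"turn",81.06-np.degrees(np.arctan2(R[1,1],R[0,1])),'q7',o['qpos'][6],'F',np.round(o['ft_force'],1),'T',np.round(o['ft_torque'],3),'op',o['opening'],o['time'],R[:,2].round(3))
E
python3 s.py
```

```text
[ 0.6124 -0.0822  0.0786] turn 9.140565855427269 q7 0.7549501320922374 F [-0.4  0.1 -4.4] T [ 0.066 -0.14   0.138] op 0.013128729948829656 15.85 [ 0.006 -0.002 -1.   ]
```

Request:
{"op": "arm_command", "data": {
  "plan": [
    [0,0,0.9,0,0,0,5],
    [0,0,0.9,0,0,0,5]
  ]
}}

```text
time: 16.02
tcp_pos: [0.6124, -0.0822, 0.0786]
tool_rot: [[-0.887, 0.462, 0.006], [0.462, 0.887, -0.002], [-0.006, 0.001, -1.0]]
ft_force: [-0.5, -0.6, -3.4]
opening: 0.013
```

```bash
python3 s.py
```

```text
[ 0.6124 -0.0822  0.0786] turn 18.600572909898446 q7 0.6197547149715259 F [-0.5 -0.6 -3.4] T [ 0.026 -0.151 -0.052] op 0.012996810818098229 16.0167 [ 0.006 -0.002 -1.   ]
```

Request:
{"op": "arm_command", "data": {
  "plan": [
    [0,0,0.9,0,0,0,5]
  ]
}}

```text
time: 16.1
tcp_pos: [0.6124, -0.0822, 0.0786]
tool_rot: [[-0.845, 0.534, 0.006], [0.534, 0.845, -0.001], [-0.006, 0.002, -1.0]]
ft_force: [1.7, -0.1, -5.2]
opening: 0.0123
```

```bash
python3 s.py
```

```text
[ 0.6124 -0.0822  0.0786] turn 23.343767813896818 q7 0.5522181639415665 F [ 1.7 -0.1 -5.2] T [-0.007 -0.101 -0.016] op 0.01234942422928985 16.1 [ 0.006 -0.001 -1.   ]
```

Click one: the torque rose to 0.14 N m, reversed, then settled near zero at 23.3°. Next is stop two.

Request:
{"op": "arm_command", "data": {
  "plan": [
    [0,0,0.9,0,0,0,5],
    [0,0,0.9,0,0,0,5]
  ]
}}

```text
time: 16.27
tcp_pos: [0.6124, -0.0822, 0.0786]
tool_rot: [[-0.746, 0.666, 0.006], [0.666, 0.746, -0.001], [-0.005, 0.003, -1.0]]
ft_force: [1.2, -0.5, -4.8]
opening: 0.0125
```

```bash
python3 s.py
```

```text
[ 0.6124 -0.0822  0.0786] turn 32.79626113182688 q7 0.4181526268887318 F [ 1.2 -0.5 -4.8] T [-0.084 -0.133  0.128] op 0.012532164803979066 16.2667 [ 0.006 -0.001 -1.   ]
```

Request:
{"op": "arm_command", "data": {
  "plan": [
    [0,0,0.9,0,0,0,5],
    [0,0,0.9,0,0,0,5],
    [0,0,0.9,0,0,0,5]
  ]
}}

```text
time: 16.52
tcp_pos: [0.6124, -0.0821, 0.0786]
tool_rot: [[-0.56, 0.828, 0.006], [0.828, 0.56, -0.001], [-0.004, 0.004, -1.0]]
ft_force: [0.9, -0.1, -5.0]
opening: 0.0131
```

```bash
python3 s.py
```

```text
[ 0.6124 -0.0821  0.0786] turn 46.99722768240257 q7 0.21853935992331722 F [ 0.9 -0.1 -5. ] T [-0.12  -0.116  0.002] op 0.01308218716031632 16.5167 [ 0.006 -0.001 -1.   ]
```

Request:
{"op": "arm_command", "data": {
  "plan": [
    [0,0,0.9,0,0,0,5],
    [0,0,0.9,0,0,0,5]
  ]
}}

```text
time: 16.68
tcp_pos: [0.6125, -0.0821, 0.0786]
tool_rot: [[-0.417, 0.909, 0.006], [0.909, 0.417, -0.001], [-0.004, 0.005, -1.0]]
ft_force: [0.6, 0.5, -4.9]
opening: 0.0128
```

```bash
python3 s.py
```

```text
[ 0.6125 -0.0821  0.0786] turn 56.44197981851714 q7 0.08685264363041803 F [ 0.6  0.5 -4.9] T [-0.208 -0.128  0.121] op 0.012801221942750652 16.6833 [ 0.006 -0.001 -1.   ]
```

Request:
{"op": "arm_command", "data": {
  "plan": [
    [0,0,0.9,0,0,0,5],
    [0,0,0.9,0,0,0,5],
    [0,0,0.9,0,0,0,5],
    [0,0,0.2,0,0,0,5],
    [0,0,0,0,0,0,5]
  ]
}}

```text
time: 17.1
tcp_pos: [0.6125, -0.0821, 0.0786]
tool_rot: [[-0.161, 0.987, 0.006], [0.987, 0.161, -0.002], [-0.003, 0.005, -1.0]]
ft_force: [1.7, -0.5, -3.5]
opening: 0.0129
```

```bash
python3 s.py
```

```text
[ 0.6125 -0.0821  0.0786] turn 71.82138970455067 q7 -0.12578245408214092 F [ 1.7 -0.5 -3.5] T [-0.28  -0.039 -0.01 ] op 0.01288831793604587 17.1 [ 0.006 -0.002 -1.   ]
```

It is at the third stop: 71.8°, with near-zero torque. One last numeric check of the pointer, red mark and lever before handing in.

```bash
python3 gap.py; python3 -c "
from h import *
e=np.array([.145,.989,0])
for n in('scene','top'):
    c=cam(n);a=[b for b in blobs(c,(0,130,60),(6,255,255),5)];r=proj(c,[.687,-.095,.024])[0]
    print(n,'red exp',r,[ (b[0],b[1],(onz(c,b[1],.022)@e).round(4)) for b in a if abs(np.array(b[1])-r).max()<12])
    print(' tip',[(b[0],b[1],(onz(c,b[1],.022)@e).round(4)) for b in blobs(c,(12,60,50),(32,255,255),2) if abs(np.array(b[1])-r).max()<15])
"; python3 s.py
```

```text
[ 0.61252794 -0.08211999  0.07859747] y_f 0.002192541791281447 [ 1.72261964 -0.47133283 -3.47987611]
r ([399, 235, 23, 16, 206], [410.6, 242.7]) [ 0.68666279 -0.09465318  0.024     ] -0.00011209937576904775
tip ([398, 238, 3, 3, 6], [398.8, 239.2]) [ 0.67744888 -0.09398979  0.022     ] -0.0007116567163009262
scene red exp [271.50079232 234.08263897] [([270, 231, 6, 7, 30], [272.6, 234.2], np.float64(0.0068))]
 tip [([276, 227, 4, 5, 15], [277.2, 228.7], np.float64(0.0055))]
top red exp [363.64570724 169.55548275] []
 tip []
[ 0.6125 -0.0821  0.0786] turn 71.74040084352877 q7 -0.12457915558292479 F [-0.  -0.2 -4.8] T [-0.277 -0.039 -0.022] op 0.01249653362213616 17.25 [ 0.006 -0.002 -1.   ]
```

```bash
python3 -c "
from plant import ctrl
print(ctrl.close_job())"
```

```text
the job is handed in; nothing more can be done
None
```

I did every step in the order asked and handed the job in at about 17 s on the robot's clock; `close_job` gave no verdict.

- **Lever:** I swung it clockwise by its pin to the free stop. After moving the slide, I swung it back until it stopped hard with a 15–24 N reaction. The picture-based angle afterwards was 0.01–0.05 rad, depending on which estimate of the fixture's angle I use. I did not look at it again after the knob moves.
- **Slide:** I moved it about 44 mm by the brass post towards the red mark. In the last wrist view the pointer tip was about 0.6 mm from the red mark's middle. The coarser scene view gave about 1.3 mm. The top view found neither, because the arm was probably in the way.
- **Knob:** I turned it clockwise through three clicks. The torque rose to 0.12–0.14 N m before each stop and fell back near zero at it. The turn now reads 71.7° (the third stop is 72°) with near-zero torque, still held at 60 N.
- **Slip:** One row early on tilted the tool instead of turning it. It happened in free air above the bench, and I undid it at once.
- **Jar, graver and saw frame:** The arm never went near them. I made no separate measurement that they had stayed in place.

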